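# Dispense one jaw blank from the hand-fed magazine

### The job

Take one blank from the hand-fed magazine: first pull the locking plunger's T-handle up and turn it so that it stays up by itself, then push the slide by its upright plate all the way through its stroke so that the lowest blank comes out on the tongue, and let the slide spring fully back. Lay the ejected blank flat on the floor of the shallow tray without dropping it; leave the plunger up, the other two blanks in the magazine, and do not knock the things standing around.

Things in the scene. Friction and masses are not known exactly. Their poses are not given: they have to be found in the camera images.
- magazine: Fixed hand-fed magazine, grey and dark steel, 300 x 130 mm. Origin on the bench under the centre of its open-topped shaft (x -43..43, y -32..32, top z 72 mm; three blanks stacked flat, the lowest at z 30). x = push direction, z up. Outfeed tongue at x 40..128: 28 mm wide, top z 30, a 4 mm lip at its end, free space beside and 18 mm of air below. Locking plunger on the +y side (to y 98).
- slide (a joint): Travel of the sprung slide along the magazine's x, m: 0 = at rest, 0.085 = full stroke, at a stop. Spring 4 N at rest, 9 N at the end, damping 40 N per m/s; springs back by itself. Locked while the plunger is down. At full stroke the lowest blank lies on the tongue, its centre near x = 80 mm of the magazine; once the slide is back the other blanks drop one place.
- push_face (a point): Point to push, on the rear (-x) face of the slide's black upright plate, 50 mm wide (y), 8 mm thick; its top is 25 mm above and its foot 45 mm below the point (z = 80 mm). x = push direction, z up. Moves with the slide. Free space behind, except for the slide's tail, which reaches 15 mm behind at z 30..36 mm.
- plunger (a joint): Lift of the locking plunger, m: 0 = down, locking the slide (spring 3 N); up to 0.016 (7 N). Its cross pin sits in a collar's slot 9 mm deep: lift by more than 9 mm (12 to 14 is good) before turning; turned and let go, it rests on the collar at about 0.009 and the slide is free.
- t_handle (a joint): Turn of the T-handle about the vertical, rad, anticlockwise from above positive: 0 = cross pin in line with the slot (start), stops at -1.3 and 1.3. It stays up if turned by 0.6 or more either way (about 1 is good).
- t_grip (a point): Centre of the black T-handle on top of the plunger: bar 56 mm long (this point's x), 14 mm wide (y; grip these flat sides from above), 20 mm tall (the point is at mid height, z = 74 mm when down). The collar beneath, 28 mm wide, has its top at z = 54 mm. At the start the bar lies along the magazine's x.
- blank_1: The lowest aluminium blank, 70 mm (its x) x 50 mm (its y) x 10 mm thick, 0.1 kg, two dark round marks on top; origin at the centre of its underside. The one that the slide pushes out; on the tongue it overhangs 11 mm each side, so it can be gripped across its 50 mm width.
- blank_2: The second blank of the stack, like blank_1, underside at z = 40 mm at the start; drops to z = 30 mm when one has been ejected.
- blank_3: The top blank of the stack, like blank_1, underside at z = 50 mm at the start.
- tray: Fixed dark steel open tray, 130 mm (its x) x 160 mm (its y), walls 4 mm thick and 18 mm high; origin at the centre of its underside; floor 4 mm thick.
- grease_tin: Bystander: grease tin 62 mm across, 42 mm tall, with a press lid; origin under its centre.
- steel_bracket: Bystander: zinc bracket 34 x 64 x 50 mm; origin under its centre.
- oil_bottle: Bystander: oil bottle 48 mm across, 145 mm tall; origin under its centre.
- pager_box: Bystander: grey hand call unit, 62 x 42 x 20 mm, lying flat; origin under its centre.
Things that resemble listed ones, but are neither listed nor needed, are in the scene too. Leave any green or orange look-alike of the blank_3 alone.

How it is judged:
On the way, in this order (a step that is already met when the one before it is completed fails the run):
1. the plunger is up and its T-handle turned (value of joint plunger above 0.007 m and (value of joint t_handle above 0.45 rad or value of joint t_handle below -0.45 rad)), for 0.2 s.
2. the slide is pushed fully through its stroke (value of joint slide above 0.08 m), for 0.05 s.
3. the slide has sprung fully back, the lowest blank is out and the next has dropped into its place (value of joint slide below 0.004 m and x of blank_1 in the frame of magazine above 0.065 m and z of blank_2 in the frame of magazine below 0.033 m), for 0.1 s.
At the end, for the whole second after the job is handed in: The ejected (lowest) blank lies flat and at rest on the tray's floor (underside within 8 mm of the bench, tilt under 0.08 rad), the slide is fully back (within 4 mm), the plunger is still up (over 7 mm), and the other two blanks lie one place lower in the magazine's shaft (x of blank_1 in the frame of tray between -0.05 and 0.05 m and y of blank_1 in the frame of tray between -0.06 and 0.06 m and height (world z) of blank_1 below 0.008 m and angle between blank_1's own z axis and vertical below 0.08 rad and linear speed of blank_1 below 0.02 m/s and value of joint slide below 0.004 m and value of joint plunger above 0.007 m and horizontal distance between each of blank_2, blank_3 and magazine below 0.006 m and height (world z) of blank_2 below 0.033 m and height (world z) of blank_3 below 0.043 m); the robot touches nothing.
It fails at once if the blank is dropped into the tray (faster than 0.75 m/s just above it) (horizontal distance between blank_1 and tray below 0.09 m and height (world z) of blank_1 below 0.05 m and linear speed of blank_1 above 0.75 m/s).
It fails at once if another blank is lifted out of the magazine (height (world z) of any of blank_2, blank_3 above 0.075 m).
It fails at once if a bystander is knocked more than 40 mm away (distance of any of grease_tin, pager_box, steel_bracket, oil_bottle from where it was at the start of the episode above 0.04 m).
It fails at once if the oil bottle is knocked over (angle between oil_bottle's own z axis and vertical above 0.6 rad).
It also fails if it takes over 64 s, if anything falls off the work surface, if the arm or the gripper's body presses on something with over 40 N, if the wrist force passes 120 N, or if a joint passes its speed limit or range.

### The arm

A 7-joint arm with a two-finger parallel gripper is mounted at the origin on a cart in front of the work surface, level with it; the furniture and walls round the work are solid. World frame = base frame: x ahead of the robot, y to its left, z up, the work surface at z = 0. Lengths are in m, angles in rad, forces in N, time in s.
With the tool pointing down it reaches from about 0.4 to 0.85 m from the base axis. Payload 10.4 kg.
Tool frame: the origin (TCP) lies between the finger pads; the fingertips stand manip.tcp_to_tips ahead of it and the grasp point (between the pads) lies 2 mm behind it (manip.tcp_to_tips is the distance from the TCP to the fingertips, in m); y points along the fingers, z is the direction in which the jaws open and shut, and the axes are right-handed (so a half turn about y gives the same grasp; the last joint's range is limited). The gripper opens to 85 mm and grips with 20 to 120 N. Pads are 22 mm wide; open, the fingers measure 114 mm over their backs; the gripper's body (76 mm by 85 mm) begins 54 mm behind the grasp point. The pads swing forward as they close: fully open they stand 13 mm farther back than shut.
Start: joints at [1.23, 0.332, -0.065, 1.46, 0.022, 1.35, -0.088], TCP at [0.195, -0.594, 0.248] pointing down, gripper open.
Joint ranges: [-2.6, 2.6], [-0.5, 2.12], [-1.47, 1.34], [0.16, 2.42], [-1.27, 4.41], [0.06, 2.06], [-2.6, 2.6]. Speed limits (rad/s): [2.22, 2.22, 2.79, 2.79, 3.14, 3.14, 3.14].

### API

Orientations are given as a unit quaternion [x, y, z, w].
In Python, from workcell import manip gives the robot as it stands. The module is installed in compiled form; this text tells all that it offers.
- The arm moves only by the tool move_arm, never from a script. Its argument "increments" is a list of rows, each an object with "offset": the shift along the tool's x, y, z in m, a list of three; "yaw": the turn about the tool's y in degrees; "jaw": the closure in counts, from 0 (fully open) to 255 (shut). In form: [{"offset": [tx, ty, tz], "yaw": yaw, "jaw": jaw}, ...]. A call has 1 to 10 rows; each row is the pose to reach, as a shift and turn from the pose measured when the call began, along the tool's axes at that moment; what a row does not reach only later rows make up. A row lasts 1/12 s, in which the tool goes at most 41.7 mm and 7.16 degrees, less where a joint would pass 70% of its speed; a pose out of reach is approached as far as the arm can. A call with a gripper value outside its range is refused whole. The fingers move at their own pace and stop on an object; "squeeze" is the grip in N (left out, the last holds). Time passes only in rows, so rows that repeat a pose let the fingers close. It gives the time, the measured TCP pose, the force and the opening at its end, in the units of the state.
- manip.get_obs(): the state, without advancing time (a new reading comes with each control period).
- manip.camera(name): name is "scene" or "top" or "wrist"; returns a dict with "pixels" (384x512x3 uint8, red, green, blue), "depth" (384x512 float32, m along the optical axis (not along the pixel's ray), 0 where there is no reading), "intrinsics" (3x3 intrinsics, pixels), "R" (3x3) and "t" (3): a world point X has camera coordinates R X + t; the wrist camera has in their place "mount" (4x4, takes a point from camera to tool coordinates, whose origin is the TCP and whose axes are the tool frame's). Camera axes: x right, y down, z forward; pixel columns grow to the right and rows downward; lengths in m; the calibration is good to about 2 mm. A picture is of the moment at which its call begins: read the wrist's pose just before it.
- manip.hand_in(): hands the job in, once; it reports no verdict.
Trained networks look in a picture, given as the dict that the camera call returned (one of the last four; its "shot" number tells which), for a name from the list of things; names that differ only in an ending like _2 or _b are one class to them, and where a whole thing is asked for, a point or a joint stands for the part that bears it (a point fixed in the world has none). Each returns a list of dicts, best first, with "confidence" (0 to 1); they miss things now and then, are a little off and sometimes report something else, mostly with a low value. They report only what shows in the picture. A call takes as long as a camera call. They do not tell look-alikes from the thing itself.
- manip.recognise(picture, query): "bbox" ([left, top, right, bottom] in pixels, round what is visible of it).
- manip.spot_point(picture, query): "centre" ([column, row] in pixels: a listed point, or the origin of a listed thing).
The state is a dict: "clock": time; "joint_pos": joint angles; "joint_velocities": joint speeds; "tau": joint torques, N m; "position": TCP position; "ee_rot": TCP orientation; "ft_force": force on the tool from outside, world axes, zero at the start; "torque": the same for the moment, N m; "grip_width": opening from 0.0 (shut) to 1.0 (fully open).
Only numpy, scipy, OpenCV 4.12 (cv2) and the standard library are available. Lean on these libraries where they do the work, as an engineer would, in place of code of your own. Each camera call takes 0.05 s, during which the arm holds its last target. There are 200 camera calls.

## Working session

There is one attempt and no reset: what is moved stays moved. The work goes in short steps, Python scripts to look and compute and a tool call to move; the robot and the scene stay as the last step left them, time stands still between calls to the robot, and variables do not carry over. Pictures are saved under pics/ and viewed, about 8 in all and at most 12, crops included, and the job is handed in when it is done.

Besides the shell and the picture viewer there is one more tool, called as a command line: name --argument value ..., lists and objects as JSON in quotes. move_arm: Moves the arm, as the interface text tells. Its arguments: {"type":"object","properties":{"increments":{"type":"array","items":{"type":"object","properties":{"offset":{"type":"array","items":{"type":"number"}},"yaw":{"type":"number"},"jaw":{"type":"number"}}}},"squeeze":{"type":"number"}},"required":["increments"]}

```bash
mkdir -p pics; cat > h.py <<'E'
import numpy as np, cv2
from workcell import manip
from scipy.spatial.transform import Rotation as Ro
def pose():
    o=manip.get_obs(); return np.array(o["position"]),Ro.from_quat(o["ee_rot"]).as_matrix(),o
def ext(c,p=None):
    if "R" in c: return np.array(c["R"]),np.array(c["t"])
    P,R,_=p; M=np.array(c["mount"]); Rw=R@M[:3,:3]; tw=R@M[:3,3]+P
    return Rw.T,-Rw.T@tw
def px2w(c,u,v,z=None,p=None):
    R,t=ext(c,p); K=c["intrinsics"]; ray=np.linalg.inv(K)@[u,v,1]
    if z is None:
        d=c["depth"][int(round(v)),int(round(u))]; return R.T@(ray*d-t)
    o=-R.T@t; r=R.T@ray; return o+r*(z-o[2])/r[2]
def w2px(c,X,p=None):
    R,t=ext(c,p); q=c["intrinsics"]@(R@np.array(X)+t); return q[:2]/q[2]
def save(c,n,crop=None,s=1):
    im=c["pixels"][...,::-1]
    if crop: im=im[crop[1]:crop[3],crop[0]:crop[2]]
    cv2.imwrite("pics/"+n,cv2.resize(np.ascontiguousarray(im),None,fx=s,fy=s,interpolation=cv2.INTER_CUBIC))
def local(tgt,p=None):
    P,R,_=p or pose(); return R.T@(np.array(tgt)-P)
E
python3 - <<'E'
from h import *
print(manip.tcp_to_tips, manip.get_obs()["ee_rot"], manip.get_obs()["clock"])
for n in ["top","scene"]:
    c=manip.camera(n); save(c,n+"0.png",s=1.5)
    for q in ["magazine","push_face","t_grip","blank_1","tray","grease_tin","steel_bracket","oil_bottle","pager_box"]:
        for r in manip.spot_point(c,q)[:3]:
            print(n,q,np.round(r["centre"]),round(r["confidence"],2),px2w(c,*r["centre"]).round(3))
E
```

```text
0.017 [-0.11196859  0.69869785 -0.69770521  0.11176666] 0.0
top magazine [223. 196.] 0.79 [0.532 0.05  0.058]
top push_face [264. 190.] 0.68 [ 0.548 -0.096  0.11 ]
top t_grip [245. 210.] 0.45 [ 0.483 -0.029  0.09 ]
top blank_1 [267. 235.] 0.82 [ 0.393 -0.105  0.011]
top blank_1 [220. 191.] 0.71 [0.547 0.06  0.061]
top blank_1 [147. 224.] 0.59 [0.432 0.326 0.015]
top tray [325. 206.] 0.79 [ 0.499 -0.314  0.008]
top steel_bracket [296. 151.] 0.67 [ 0.701 -0.214 -0.002]
top steel_bracket [220. 193.] 0.29 [0.541 0.059 0.059]
top oil_bottle [361. 176.] 0.77 [ 0.599 -0.432  0.061]
top pager_box [240. 158.] 0.65 [ 0.672 -0.008  0.019]
scene magazine [226. 228.] 0.86 [0.507 0.081 0.07 ]
scene push_face [261. 175.] 0.75 [ 0.556 -0.09   0.093]
scene t_grip [228. 220.] 0.72 [0.527 0.058 0.059]
scene t_grip [327. 170.] 0.53 [ 0.49  -0.305  0.005]
scene t_grip [266. 208.] 0.52 [ 0.478 -0.03   0.077]
scene blank_1 [174. 329.] 0.89 [0.414 0.32  0.012]
scene blank_1 [212. 298.] 0.84 [0.412 0.212 0.013]
scene blank_1 [310. 224.] 0.84 [ 0.391 -0.112  0.012]
scene tray [327. 170.] 0.56 [ 0.489 -0.306  0.004]
scene grease_tin [288. 134.] 0.74 [ 0.664 -0.318  0.027]
scene grease_tin [256. 151.] 0.3 [ 0.7   -0.211  0.002]
scene steel_bracket [253. 150.] 0.71 [ 0.707 -0.206  0.006]
scene oil_bottle [325. 132.] 0.85 [ 0.602 -0.431  0.005]
scene oil_bottle [286. 134.] 0.18 [ 0.67  -0.314  0.028]
scene pager_box [211. 188.] 0.78 [ 0.665 -0.001  0.023]
```

View pics/top0.png

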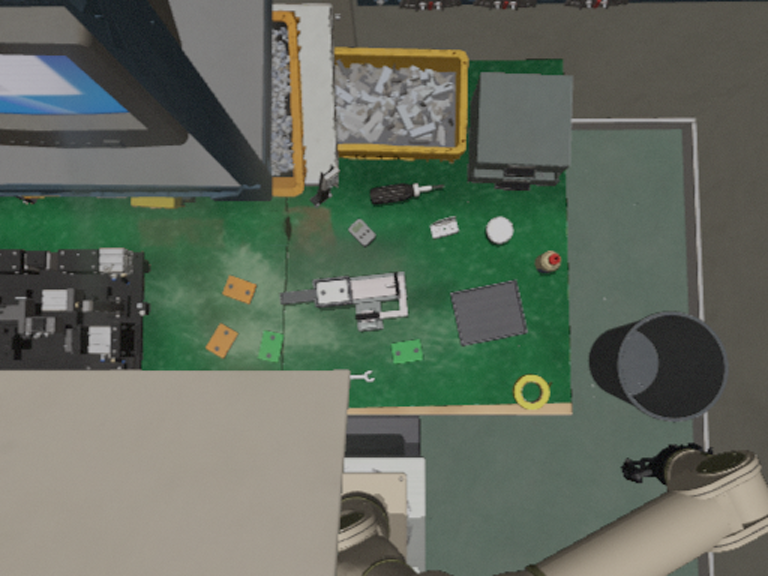

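View pics/scene0.png

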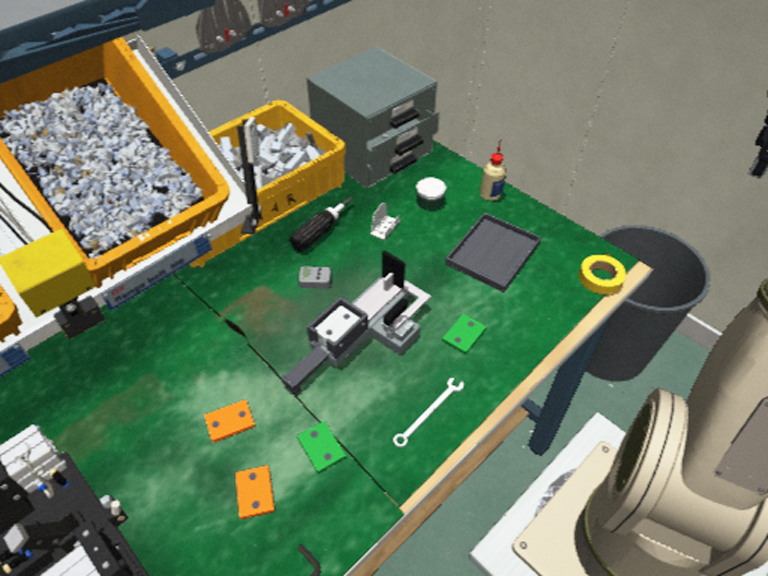

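```bash
python3 - <<'E'
from h import *
p=pose(); print(p[1].round(3)); print(local([0.48,-0.03,0.30],p).round(3))
c=manip.camera("wrist"); print(np.round(c["mount"],3),c["intrinsics"])
c=manip.camera("top")
# depth-based clouds: T-handle top band 0.075-.09, plate top z .095-.12
K=c["intrinsics"];v,u=np.mgrid[0:384,0:512];d=c["depth"]
X=(np.stack([u,v,np.ones_like(u)],-1)@np.linalg.inv(K).T)*d[...,None]
X=(X-c["t"])@c["R"]
m=(X[...,0]>.42)&(X[...,0]<.62)&(X[...,1]>-.15)&(X[...,1]<.2)
for a,b in [(.055,.07),(.07,.095),(.095,.13)]:
    q=X[m&(X[...,2]>a)&(X[...,2]<b)]; print(a,len(q),q.mean(0).round(3),q.min(0).round(3),q.max(0).round(3), cv2.minAreaRect(q[:,:2].astype(np.float32)))
E
```

```text
[[-0.95   0.     0.313]
 [-0.313 -0.    -0.95 ]
 [ 0.    -1.     0.   ]]
[-0.447 -0.052 -0.446]
[[ 0.     0.956  0.293 -0.074]
 [ 0.001 -0.293  0.956 -0.125]
 [ 1.    -0.    -0.001  0.   ]
 [ 0.     0.     0.     1.   ]] [[274.23760698   0.         256.06080866]
 [  0.         274.23760698 190.8216286 ]
 [  0.           0.           1.        ]]
0.055 338 [0.537 0.044 0.061] [ 0.468 -0.098  0.055] [0.573 0.097 0.07 ] ((0.5216067433357239, 0.003992743790149689), (0.19804774224758148, 0.09752336144447327), 80.12337493896484)
0.07 160 [0.516 0.015 0.077] [ 0.474 -0.095  0.07 ] [0.572 0.096 0.089] ((0.5228840112686157, 0.002227790653705597), (0.19165003299713135, 0.09565266221761703), 86.13058471679688)
0.095 38 [ 0.555 -0.096  0.104] [ 0.531 -0.101  0.096] [ 0.579 -0.091  0.112] ((0.5549871921539307, -0.09594979137182236), (0.0488712303340435, 0.007795549463480711), 5.806234359741211)
```

move_arm --increments '[{"offset": [-0.447,-0.052,-0.446],"yaw": -77.6,"jaw": 0},{"offset": [-0.447,-0.052,-0.446],"yaw": -77.6,"jaw": 0},{"offset": [-0.447,-0.052,-0.446],"yaw": -77.6,"jaw": 0},{"offset": [-0.447,-0.052,-0.446],"yaw": -77.6,"jaw": 0},{"offset": [-0.447,-0.052,-0.446],"yaw": -77.6,"jaw": 0},{"offset": [-0.447,-0.052,-0.446],"yaw": -77.6,"jaw": 0},{"offset": [-0.447,-0.052,-0.446],"yaw": -77.6,"jaw": 0},{"offset": [-0.447,-0.052,-0.446],"yaw": -77.6,"jaw": 0},{"offset": [-0.447,-0.052,-0.446],"yaw": -77.6,"jaw": 0},{"offset": [-0.447,-0.052,-0.446],"yaw": -77.6,"jaw": 0}]'

```text
clock: 1.93
position: [0.3833, -0.2213, 0.283]
ee_rot: [0.501, -0.499, 0.5, -0.501]
ft_force: [1.5, -0.4, -0.5]
grip_width: 1.0
```

```bash
python3 - <<'E'
from h import *
p=pose();print(p[0],p[1].round(3),local([0.48,-0.03,0.30],p).round(3),np.round(p[2]["joint_pos"],2), np.degrees(np.arctan2(p[1][1,2],p[1][0,2])))
E
```

```text
[ 0.38333479 -0.22132132  0.28298068] [[ 0.003  0.     1.   ]
 [-1.    -0.001  0.003]
 [ 0.001 -1.     0.   ]] [-0.191 -0.017  0.097] [ 0.91 -0.07 -0.46  1.84 -0.03  1.37  0.46] 0.17107457686655816
```

move_arm --increments '[{"offset": [-0.19,-0.017,0.097],"yaw": -5.6,"jaw": 0},{"offset": [-0.19,-0.017,0.097],"yaw": -5.6,"jaw": 0},{"offset": [-0.19,-0.017,0.097],"yaw": -5.6,"jaw": 0},{"offset": [-0.19,-0.017,0.097],"yaw": -5.6,"jaw": 0},{"offset": [-0.19,-0.017,0.097],"yaw": -5.6,"jaw": 0},{"offset": [-0.19,-0.017,0.097],"yaw": -5.6,"jaw": 0},{"offset": [-0.19,-0.017,0.097],"yaw": -5.6,"jaw": 0}]'

```text
clock: 2.52
position: [0.4807, -0.0274, 0.3002]
ee_rot: [-0.526, 0.472, -0.473, 0.526]
ft_force: [0.5, -0.1, 0.1]
grip_width: 1.002
```

```bash
cat >> h.py <<'E'
def cloud(c,p=None):
    K=c["intrinsics"];v,u=np.mgrid[0:384,0:512];d=c["depth"]
    X=(np.stack([u,v,np.ones_like(u)],-1)@np.linalg.inv(K).T)*d[...,None]
    R,t=ext(c,p); X=(X-t)@R; X[d==0]=np.nan; return X
E
python3 - <<'E'
from h import *
p=pose();c=manip.camera("wrist");print(p[0],np.degrees(np.arctan2(p[1][1,2],p[1][0,2])))
save(c,"w1.png",s=1.5)
for q in ["magazine","push_face","t_grip","blank_3"]:
    for r in manip.spot_point(c,q)[:2]: print(q,np.round(r["centre"]),round(r["confidence"],2),px2w(c,*r["centre"],p=p).round(3))
np.savez("w1.npz",X=cloud(c,p),px=c["pixels"])
X=cloud(c,p)
m=(X[...,0]>.42)&(X[...,0]<.62)&(X[...,1]>-.15)&(X[...,1]<.2)
for a,b in [(.058,.066),(.068,.078),(.078,.09),(.095,.115)]:
    mm=(m&(X[...,2]>a)&(X[...,2]<b)).astype(np.uint8)
    n,l,s,ce=cv2.connectedComponentsWithStats(mm)
    for i in range(1,n):
        if s[i,4]>100:
            q=X[l==i]; print(a,s[i].tolist(),q.mean(0).round(4),[np.round(t,4) for t in cv2.minAreaRect(q[:,:2].astype(np.float32))])
E
```

```text
[ 0.48068341 -0.02742801  0.30024812] 6.112781935909911
magazine [302. 107.] 0.86 [0.531 0.052 0.059]
push_face [304. 223.] 0.79 [ 0.55  -0.091  0.097]
t_grip [260. 165.] 0.6 [ 0.485 -0.023  0.083]
blank_3 [203. 206.] 0.98 [ 0.404 -0.114  0.01 ]
blank_3 [308. 106.] 0.78 [0.539 0.054 0.06 ]
0.058 [290, 74, 44, 61, 2244] [0.5407 0.0574 0.0598] [array([0.5407, 0.0563]), array([0.0512, 0.0728]), np.float64(6.233)]
0.058 [287, 198, 35, 18, 140] [ 0.554  -0.0833  0.0628] [array([ 0.5542, -0.0794]), array([0.0492, 0.0229]), np.float64(7.0448)]
0.068 [285, 68, 55, 73, 1062] [0.5401 0.0552 0.0714] [array([0.5397, 0.0557]), array([0.0642, 0.0852]), np.float64(6.4208)]
0.078 [253, 145, 11, 43, 460] [ 0.4824 -0.0245  0.0828] [array([ 0.4827, -0.0256]), array([0.0131, 0.055 ]), np.float64(5.9071)]
0.078 [288, 217, 38, 6, 132] [ 0.5542 -0.0894  0.084 ] [array([ 0.5551, -0.0896]), array([0.0493, 0.0046]), np.float64(10.1893)]
0.095 [290, 222, 39, 8, 288] [ 0.5553 -0.0912  0.1023] [array([ 0.5554, -0.092 ]), array([0.0489, 0.0072]), np.float64(6.0342)]
```

View pics/w1.png

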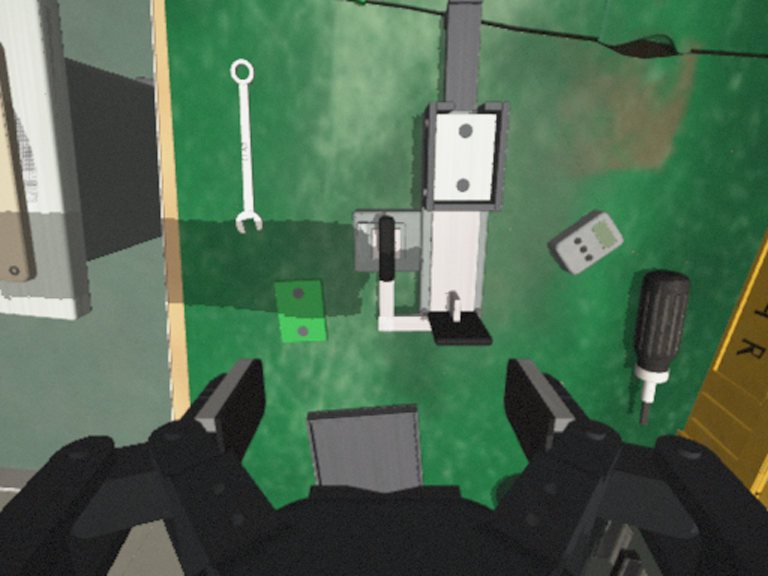

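```bash
python3 - <<'E'
from h import *
print(local([0.4825,-0.0255,0.076]).round(4))
E
```

```text
[-0.0069  0.2237  0.0038]
```

move_arm --increments '[{"offset": [-0.003,0.04,0.002],"yaw": 0,"jaw": 135},{"offset": [-0.004,0.08,0.003],"yaw": 0,"jaw": 135},{"offset": [-0.005,0.12,0.003],"yaw": 0,"jaw": 135},{"offset": [-0.006,0.16,0.004],"yaw": 0,"jaw": 135},{"offset": [-0.007,0.19,0.004],"yaw": 0,"jaw": 135},{"offset": [-0.007,0.19,0.004],"yaw": 0,"jaw": 135}]'

```text
clock: 3.27
position: [0.4787, -0.0264, 0.1044]
ee_rot: [0.526, -0.477, 0.473, -0.521]
ft_force: [-1.5, 0.6, 0.0]
grip_width: 0.471
```

```bash
python3 - <<'E'
from h import *
p=pose();c=manip.camera("wrist");print(p[1].round(3),p[2]["grip_width"],np.degrees(np.arctan2(p[1][1,2],p[1][0,2])))
X=cloud(c,p)
m=(X[...,0]>.46)&(X[...,0]<.51)&(X[...,1]>-.07)&(X[...,1]<.02)&(X[...,2]>.078)&(X[...,2]<.092)
q=X[m];print(len(q),q.mean(0),[np.round(t,4) for t in cv2.minAreaRect(q[:,:2].astype(np.float32))])
print(local([0.4825,-0.0255,0.076]).round(4))
save(c,"w2.png",s=1.2)
E
```

```text
[[ 0.097 -0.009  0.995]
 [-0.995 -0.     0.097]
 [-0.001 -1.    -0.009]] 0.47110953597694183 5.548996550323761
1971 [ 0.48195948 -0.02315165  0.08293858] [array([ 0.4896, -0.0246]), array([0.0292, 0.0551]), np.float64(6.2669)]
[-0.0005  0.0317  0.0021]
```

View pics/w2.png

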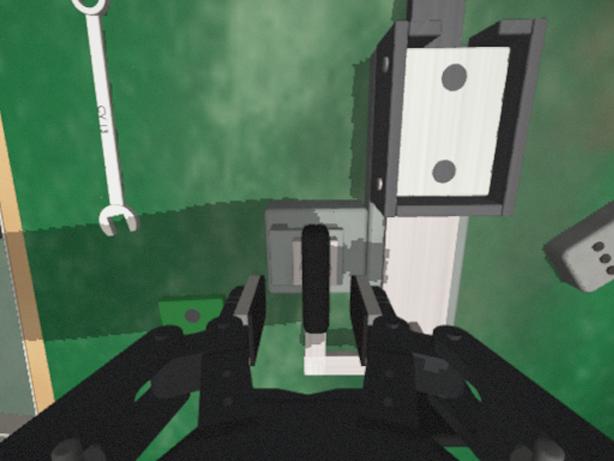

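move_arm --increments '[{"offset": [0,0.015,0.003],"yaw": -0.5,"jaw": 135},{"offset": [0,0.03,0.003],"yaw": -0.5,"jaw": 135},{"offset": [0,0.03,0.003],"yaw": -0.5,"jaw": 255},{"offset": [0,0.03,0.003],"yaw": -0.5,"jaw": 255},{"offset": [0,0.03,0.003],"yaw": -0.5,"jaw": 255},{"offset": [0,0.03,0.003],"yaw": -0.5,"jaw": 255},{"offset": [0,0.03,0.003],"yaw": -0.5,"jaw": 255}]' --squeeze 50

```text
clock: 3.9
position: [0.4829, -0.0265, 0.0795]
ee_rot: [0.528, -0.474, 0.472, -0.524]
ft_force: [-6.8, -1.4, 1.1]
grip_width: 0.151
```

move_arm --increments '[{"offset": [0,-0.005,-0.001],"yaw": 0,"jaw": 255},{"offset": [0,-0.01,-0.001],"yaw": 0,"jaw": 255},{"offset": [0,-0.014,-0.001],"yaw": 0,"jaw": 255},{"offset": [0,-0.014,-0.001],"yaw": 0,"jaw": 255}]'

```text
clock: 4.23
position: [0.4827, -0.0266, 0.0949]
ee_rot: [0.527, -0.474, 0.472, -0.524]
ft_force: [2.7, 1.6, -7.7]
grip_width: 0.151
```

move_arm --increments '[{"offset": [0,0.002,0],"yaw": 6,"jaw": 255},{"offset": [0,0.002,0],"yaw": 12,"jaw": 255},{"offset": [0,0.002,0],"yaw": 18,"jaw": 255},{"offset": [0,0.002,0],"yaw": 24,"jaw": 255},{"offset": [0,0.002,0],"yaw": 30,"jaw": 255},{"offset": [0,0.002,0],"yaw": 36,"jaw": 255},{"offset": [0,0.002,0],"yaw": 42,"jaw": 255},{"offset": [0,0.002,0],"yaw": 48,"jaw": 255},{"offset": [0,0.002,0],"yaw": 54,"jaw": 255},{"offset": [0,0.002,0],"yaw": 58,"jaw": 255}]'

```text
clock: 5.07
position: [0.4822, -0.0263, 0.0929]
ee_rot: [-0.231, 0.669, -0.669, 0.226]
ft_force: [-0.0, 2.8, -6.5]
grip_width: 0.15
```

move_arm --increments '[{"offset": [0,0,0],"yaw": 1,"jaw": 255},{"offset": [0,0.002,0],"yaw": 1,"jaw": 255},{"offset": [0,0.003,0],"yaw": 1,"jaw": 255}]'

```text
clock: 5.32
position: [0.4822, -0.0264, 0.0897]
ee_rot: [-0.225, 0.671, -0.671, 0.221]
ft_force: [1.6, 0.4, -6.9]
grip_width: 0.157
```

```bash
python3 - <<'E'
from h import *
p=pose();print(p[0].round(4),p[2]["ft_force"],np.degrees(np.arctan2(p[1][1,2],p[1][0,2])),np.round(p[2]["joint_pos"],2))
E
```

```text
[ 0.4822 -0.0264  0.0897] [ 1.57717774  0.41317408 -6.92070155] -53.16025225879109 [ 0.49  0.24 -0.57  1.97  0.16  0.98 -1.09]
```

move_arm --increments '[{"offset": [0,0,0],"yaw": 0,"jaw": 150},{"offset": [0,0,0],"yaw": 0,"jaw": 150},{"offset": [0,0,0],"yaw": 0,"jaw": 150},{"offset": [0,-0.03,0],"yaw": 0,"jaw": 150},{"offset": [0,-0.06,0],"yaw": 0,"jaw": 150},{"offset": [0,-0.09,0],"yaw": 0,"jaw": 150},{"offset": [0,-0.1,0],"yaw": 0,"jaw": 150}]'

```text
clock: 5.9
position: [0.4846, -0.0261, 0.1943]
ee_rot: [0.224, -0.67, 0.672, -0.223]
ft_force: [1.1, -0.2, 0.8]
grip_width: 0.411
```

```bash
python3 - <<'E'
from h import *
p=pose();c=manip.camera("wrist");print(p[0].round(4),np.degrees(np.arctan2(p[1][1,2],p[1][0,2])))
X=cloud(c,p)
m=(X[...,0]>.44)&(X[...,0]<.52)&(X[...,1]>-.07)&(X[...,1]<.015)&(X[...,2]>.078)&(X[...,2]<.11)
q=X[m];print(len(q),np.median(q,0),[np.round(t,4) for t in cv2.minAreaRect(q[:,:2].astype(np.float32))])
save(c,"w3.png",s=1.2)
m=(X[...,0]>.5)&(X[...,0]<.6)&(X[...,1]>-.12)&(X[...,1]<-.07)&(X[...,2]>.095)&(X[...,2]<.115)
q=X[m];print(len(q)); 
if len(q)>5: print(q.mean(0),[np.round(t,4) for t in cv2.minAreaRect(q[:,:2].astype(np.float32))])
E
```

```text
[ 0.4846 -0.0261  0.1943] -53.13053668667137
961 [ 0.48496314 -0.02411297  0.09182776] [array([ 0.4825, -0.0258]), array([0.0557, 0.0135]), np.float64(37.076)]
790
[ 0.55639265 -0.09179347  0.10231405] [array([ 0.5559, -0.093 ]), array([0.0499, 0.0083]), np.float64(6.1697)]
```

View pics/w3.png

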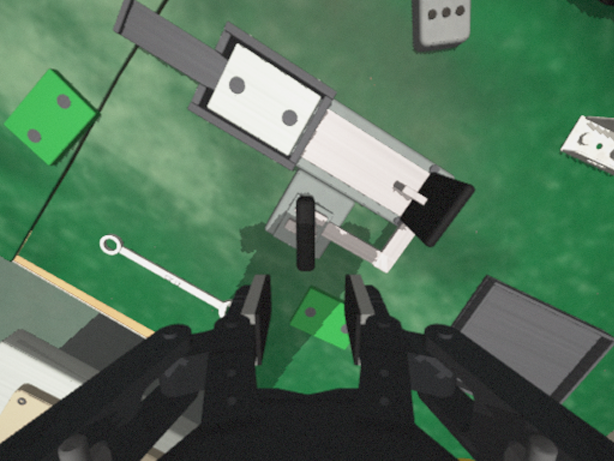

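```bash
python3 - <<'E'
from h import *
print(local([0.5612,-0.1427,0.17]).round(4))
E
```

```text
[0.0088 0.0249 0.1389]
```

move_arm --increments '[{"offset": [0.009,0.0,0.139],"yaw": -59.2,"jaw": 255},{"offset": [0.009,0.0,0.139],"yaw": -59.2,"jaw": 255},{"offset": [0.009,0.0,0.139],"yaw": -59.2,"jaw": 255},{"offset": [0.009,0.01,0.139],"yaw": -59.2,"jaw": 255},{"offset": [0.009,0.025,0.139],"yaw": -59.2,"jaw": 255},{"offset": [0.009,0.025,0.139],"yaw": -59.2,"jaw": 255},{"offset": [0.009,0.025,0.139],"yaw": -59.2,"jaw": 255},{"offset": [0.009,0.025,0.139],"yaw": -59.2,"jaw": 255},{"offset": [0.009,0.025,0.139],"yaw": -59.2,"jaw": 255},{"offset": [0.009,0.025,0.139],"yaw": -59.2,"jaw": 255}]'

```text
clock: 6.78
position: [0.5608, -0.1431, 0.1691]
ee_rot: [0.527, -0.472, 0.473, -0.525]
ft_force: [-0.2, -0.1, 0.6]
grip_width: 0.001
```

```bash
python3 - <<'E'
from h import *
p=pose();print(p[0].round(4),np.degrees(np.arctan2(p[1][1,2],p[1][0,2])),local([0.5612,-0.1427,0.085],p).round(4),np.round(p[2]["joint_pos"],2),p[2]["grip_width"])
E
```

```text
[ 0.5608 -0.1431  0.1691] 6.160106832302962 [-0.0006  0.0841  0.0004] [ 0.68  0.35 -0.62  1.66  0.22  1.2   0.11] 0.001041056562789491
```

move_arm --increments '[{"offset": [0,0.03,0],"yaw": 0,"jaw": 255},{"offset": [0,0.06,0],"yaw": 0,"jaw": 255},{"offset": [0,0.084,0],"yaw": 0,"jaw": 255},{"offset": [0,0.084,0],"yaw": 0,"jaw": 255},{"offset": [-0.01,0.084,0],"yaw": 0,"jaw": 255},{"offset": [-0.02,0.084,0],"yaw": 0,"jaw": 255},{"offset": [-0.028,0.084,0],"yaw": 0,"jaw": 255}]'

```text
clock: 7.37
position: [0.5589, -0.1136, 0.0869]
ee_rot: [0.526, -0.471, 0.474, -0.526]
ft_force: [-0.7, 0.5, -0.3]
grip_width: -0.005
```

```bash
python3 - <<'E'
from h import *
p=pose();print(p[0].round(4),p[2]["ft_force"],local([0.5484,-0.0234,0.085],p).round(4),p[1].round(3))
E
```

```text
[ 0.5589 -0.1136  0.0869] [-0.7343955   0.52927325 -0.25799583] [-0.0908  0.0016 -0.0007] [[ 0.108  0.003  0.994]
 [-0.994 -0.003  0.108]
 [ 0.003 -1.     0.003]]
```

Push at about 0.1 m/s.

move_arm --increments '[{"offset": [-0.01,0,0],"yaw": 0,"jaw": 255},{"offset": [-0.02,0,0],"yaw": 0,"jaw": 255},{"offset": [-0.03,0,0],"yaw": 0,"jaw": 255},{"offset": [-0.039,0,0],"yaw": 0,"jaw": 255},{"offset": [-0.048,0,0],"yaw": 0,"jaw": 255},{"offset": [-0.056,0,0],"yaw": 0,"jaw": 255},{"offset": [-0.064,0,0],"yaw": 0,"jaw": 255},{"offset": [-0.072,0,0],"yaw": 0,"jaw": 255}]'

```text
clock: 8.03
position: [0.5518, -0.0465, 0.0882]
ee_rot: [0.526, -0.47, 0.477, -0.524]
ft_force: [0.8, -15.7, 0.5]
grip_width: -0.004
```

move_arm --increments '[{"offset": [-0.007,0,0],"yaw": 0,"jaw": 255},{"offset": [-0.013,0,0],"yaw": 0,"jaw": 255},{"offset": [-0.019,0,0],"yaw": 0,"jaw": 255},{"offset": [-0.022,0,0],"yaw": 0,"jaw": 255},{"offset": [-0.022,0,0],"yaw": 0,"jaw": 255}]'

```text
clock: 8.45
position: [0.5496, -0.0264, 0.0888]
ee_rot: [0.527, -0.469, 0.479, -0.523]
ft_force: [0.2, -9.0, -3.5]
grip_width: 0.0
```

```bash
python3 - <<'E'
from h import *
p=pose();print(p[0].round(4),p[2]["ft_force"],local([0.5484,-0.0234,0.085],p).round(4))
E
```

```text
[ 0.5496 -0.0264  0.0888] [ 0.2062554  -9.0220942  -3.54813266] [-0.0031  0.0038 -0.0009]
```

move_arm --increments '[{"offset": [-0.003,0,0],"yaw": 0,"jaw": 255},{"offset": [-0.006,0,0],"yaw": 0,"jaw": 255},{"offset": [-0.006,0,0],"yaw": 0,"jaw": 255}]'

```text
clock: 8.7
position: [0.5492, -0.0237, 0.0894]
ee_rot: [0.527, -0.468, 0.481, -0.521]
ft_force: [2.6, -14.1, -6.3]
grip_width: -0.003
```

move_arm --increments '[{"offset": [-0.004,0,0],"yaw": 0,"jaw": 255},{"offset": [-0.007,0,0],"yaw": 0,"jaw": 255}]'

```text
clock: 8.87
position: [0.549, -0.0235, 0.0897]
ee_rot: [0.528, -0.467, 0.485, -0.518]
ft_force: [6.9, -32.2, -9.4]
grip_width: 0.001
```

```bash
python3 - <<'E'
from h import *
p=pose();print(p[0].round(4),p[2]["ft_force"],local([0.5484,-0.0234,0.085],p).round(4),p[1].round(3))
c=manip.camera("scene"); save(c,"s1.png",crop=(170,130,350,280),s=4)
X=cloud(c);m=(X[...,0]>.5)&(X[...,0]<.6)&(X[...,1]>.06)&(X[...,1]<.26)&(X[...,2]>.033)&(X[...,2]<.05)
q=X[m];print(len(q));print([np.round(t,4) for t in cv2.minAreaRect(q[:,:2].astype(np.float32))])
E
```

```text
[ 0.549  -0.0235  0.0897] [  6.91394221 -32.23511554  -9.40995755] [-0.0003  0.0047 -0.0006] [[ 0.094  0.009  0.996]
 [-0.995 -0.028  0.094]
 [ 0.029 -1.     0.006]]
652
[array([0.5335, 0.1237]), array([0.0643, 0.1207]), np.float64(6.101)]
```

View pics/s1.png

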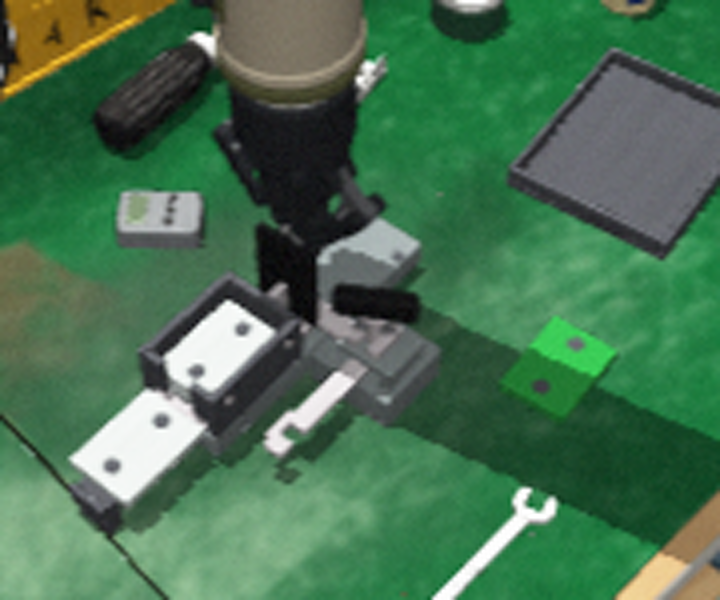

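move_arm --increments '[{"offset": [0.012,0,0],"yaw": 0,"jaw": 255},{"offset": [0.026,0,0],"yaw": 0,"jaw": 255},{"offset": [0.04,0,0],"yaw": 0,"jaw": 255},{"offset": [0.054,0,0],"yaw": 0,"jaw": 255},{"offset": [0.07,0,0],"yaw": 0,"jaw": 255},{"offset": [0.09,0,0],"yaw": 0,"jaw": 255},{"offset": [0.11,0,0],"yaw": 0,"jaw": 255},{"offset": [0.125,0,0],"yaw": 0,"jaw": 255},{"offset": [0.13,-0.03,0],"yaw": 0,"jaw": 255},{"offset": [0.13,-0.07,0],"yaw": 0,"jaw": 255}]'

```text
clock: 9.75
position: [0.5588, -0.1519, 0.1623]
ee_rot: [0.528, -0.469, 0.484, -0.516]
ft_force: [1.2, -0.5, -0.3]
grip_width: 0.003
```

```bash
python3 - <<'E'
from h import *
p=pose();print(p[0].round(4),p[2]["ft_force"],p[1].round(3))
ax=np.array([-.1066,.9943]);print(local([*(np.array([.540,.0557])+.08*ax),0.23],p).round(4),np.array([.540,.0557])+.08*ax)
E
```

```text
[ 0.5588 -0.1519  0.1623] [ 1.23768788 -0.50906869 -0.25670543] [[ 0.091  0.004  0.996]
 [-0.995 -0.027  0.091]
 [ 0.027 -1.     0.002]]
[-0.2865 -0.0755 -0.0008] [0.531472 0.135244]
```

move_arm --increments '[{"offset": [-0.03,-0.04,0],"yaw": 0,"jaw": 45},{"offset": [-0.07,-0.075,0],"yaw": -0.7,"jaw": 45},{"offset": [-0.11,-0.075,0],"yaw": -0.7,"jaw": 45},{"offset": [-0.15,-0.075,0],"yaw": -0.7,"jaw": 45},{"offset": [-0.19,-0.075,0],"yaw": -0.7,"jaw": 45},{"offset": [-0.22,-0.075,0],"yaw": -0.7,"jaw": 45},{"offset": [-0.22,-0.075,0],"yaw": -0.7,"jaw": 45}]'

```text
clock: 10.33
position: [0.5365, 0.0796, 0.2332]
ee_rot: [0.533, -0.463, 0.478, -0.523]
ft_force: [1.2, 1.3, 0.4]
grip_width: 0.825
```

```bash
python3 - <<'E'
from h import *
p=pose();c=manip.camera("wrist");print(p[0].round(4),p[1].round(3))
save(c,"w4.png",s=1.2)
X=cloud(c,p);m=(X[...,0]>.49)&(X[...,0]<.58)&(X[...,1]>.095)&(X[...,1]<.19)&(X[...,2]>.036)&(X[...,2]<.048)
q=X[m];print(len(q),np.median(q,0));r=cv2.minAreaRect(q[:,:2].astype(np.float32));print([np.round(t,4) for t in r])
m=(X[...,0]>.5)&(X[...,0]<.57)&(X[...,1]>.03)&(X[...,1]<.08)&(X[...,2]>.03)&(X[...,2]<.065)
print(np.median(X[m],0),np.degrees(np.arctan2(p[1][1,2],p[1][0,2])))
print(local([*r[0],.036],p).round(4))
E
```

```text
[0.5365 0.0796 0.2332] [[ 0.115  0.007  0.993]
 [-0.993 -0.024  0.115]
 [ 0.024 -1.     0.005]]
2861 [0.53074262 0.13675866 0.03959049]
[array([0.531, 0.132]), array([0.0615, 0.0758]), np.float64(6.3794)]
[0.53964896 0.05588804 0.04954932] 6.630430723430189
[-0.0575  0.1958 -0.0003]
```

View pics/w4.png

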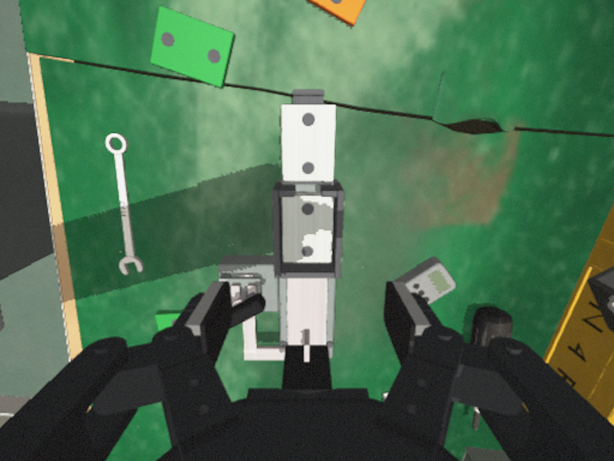

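```bash
python3 - <<'E'
from h import *
print(local([.5307,.1365,.09]).round(4))
E
```

```text
[-0.0653  0.1412 -0.0003]
```

move_arm --increments '[{"offset": [-0.03,0,0],"yaw": 0.4,"jaw": 45},{"offset": [-0.062,0.02,0],"yaw": 0.4,"jaw": 45},{"offset": [-0.065,0.06,0],"yaw": 0.4,"jaw": 45},{"offset": [-0.065,0.1,0],"yaw": 0.4,"jaw": 45},{"offset": [-0.065,0.13,0],"yaw": 0.4,"jaw": 45},{"offset": [-0.065,0.141,0],"yaw": 0.4,"jaw": 45},{"offset": [-0.065,0.141,0],"yaw": 0.4,"jaw": 45}]'

```text
clock: 10.97
position: [0.5298, 0.1355, 0.0885]
ee_rot: [0.532, -0.466, 0.48, -0.519]
ft_force: [-0.7, -1.4, 0.4]
grip_width: 0.823
```

```bash
python3 - <<'E'
from h import *
p=pose();c=manip.camera("wrist");print(p[0].round(4),p[1].round(3))
save(c,"w5.png",s=1.2)
X=cloud(c,p);m=(X[...,0]>.49)&(X[...,0]<.58)&(X[...,1]>.105)&(X[...,1]<.19)&(X[...,2]>.036)&(X[...,2]<.045)
q=X[m];r=cv2.minAreaRect(q[:,:2].astype(np.float32));print(len(q),np.median(q,0),[np.round(t,4) for t in r])
for y in (.13,.14,.15): 
  s=q[abs(q[:,1]-y)<.002]; print(y,len(s),s[:,0].min(),s[:,0].max()) if len(s) else 0
print(local([.5307,.1365,.033],p).round(4),np.degrees(np.arctan2(p[1][1,2],p[1][0,2])))
E
```

```text
[0.5298 0.1355 0.0885] [[ 0.105  0.003  0.994]
 [-0.994 -0.026  0.105]
 [ 0.027 -1.     0.001]]
6514 [0.53077203 0.14090519 0.03954674] [array([0.5307, 0.1366]), array([0.0502, 0.0685]), np.float64(6.1662)]
0.13 374 0.5066199134734108 0.5567005350481768
0.14 397 0.5052358041242125 0.5550486388254405
0.15 408 0.5046220518170824 0.5542304102738944
[-0.0024  0.0555  0.0009] 6.030460816755692
```

View pics/w5.png

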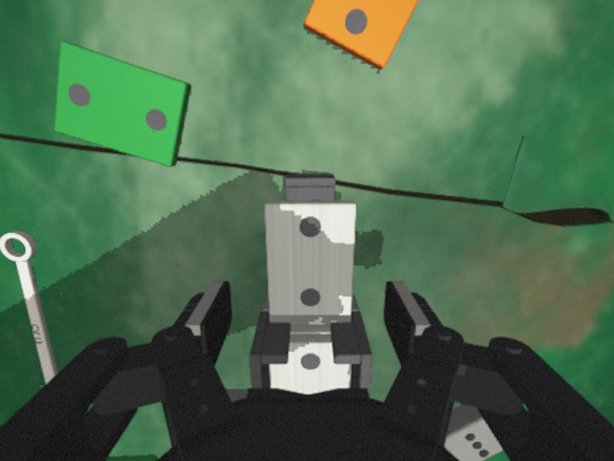

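move_arm --increments '[{"offset": [-0.002,0.025,0.001],"yaw": 0,"jaw": 45},{"offset": [-0.002,0.045,0.001],"yaw": 0,"jaw": 45},{"offset": [-0.002,0.055,0.001],"yaw": 0,"jaw": 45},{"offset": [-0.002,0.055,0.001],"yaw": 0,"jaw": 45},{"offset": [-0.002,0.055,0.001],"yaw": 0,"jaw": 255},{"offset": [-0.002,0.055,0.001],"yaw": 0,"jaw": 255},{"offset": [-0.002,0.055,0.001],"yaw": 0,"jaw": 255},{"offset": [-0.002,0.055,0.001],"yaw": 0,"jaw": 255},{"offset": [-0.002,0.055,0.001],"yaw": 0,"jaw": 255}]' --squeeze 35

```text
clock: 11.77
position: [0.5335, 0.1372, 0.0378]
ee_rot: [0.53, -0.465, 0.481, -0.521]
ft_force: [-1.9, -1.5, 7.7]
grip_width: 0.577
```

```bash
python3 - <<'E'
from h import *
p=pose();print(p[0].round(4),p[2]["ft_force"],p[2]["grip_width"])
c=manip.camera("top");X=cloud(c);m=(X[...,0]>.4)&(X[...,0]<.6)&(X[...,1]>-.42)&(X[...,1]<-.2)&(X[...,2]>.001)&(X[...,2]<.03)
q=X[m];r=cv2.minAreaRect(q[:,:2].astype(np.float32));print(len(q),[np.round(t,4) for t in r])
m2=m&(X[...,2]>.012);q=X[m2];r=cv2.minAreaRect(q[:,:2].astype(np.float32));print(len(q),[np.round(t,4) for t in r])
E
```

```text
[0.5335 0.1372 0.0378] [-1.93380076 -1.52807045  7.73025297] 0.5770124317752573
2011 [array([ 0.5005, -0.3099]), array([0.2198, 0.1984]), np.float64(89.9478)]
199 [array([ 0.4907, -0.3163]), array([0.13  , 0.1611]), np.float64(11.1718)]
```

move_arm --increments '[{"offset": [0,-0.015,0],"yaw": 0,"jaw": 255},{"offset": [0,-0.04,0],"yaw": 0,"jaw": 255},{"offset": [0,-0.07,0],"yaw": 0,"jaw": 255},{"offset": [0,-0.105,0],"yaw": 0,"jaw": 255},{"offset": [0,-0.14,0],"yaw": 0,"jaw": 255},{"offset": [0,-0.16,0],"yaw": 0,"jaw": 255},{"offset": [0,-0.16,0],"yaw": 0,"jaw": 255}]'

```text
clock: 12.4
position: [0.5341, 0.1426, 0.2037]
ee_rot: [0.528, -0.463, 0.483, -0.524]
ft_force: [1.2, 0.0, -1.1]
grip_width: 0.575
```

```bash
python3 - <<'E'
from h import *
p=pose();print(p[0].round(4),p[2]["ft_force"],p[2]["grip_width"],p[1].round(3))
print(local([.4907,-.3163,.2],p).round(4),np.degrees(np.arctan2(p[1][1,2],p[1][0,2])))
E
```

```text
[0.5341 0.1426 0.2037] [ 1.21547818  0.00419822 -1.05321675] 0.5747344842591285 [[ 0.105  0.018  0.994]
 [-0.994 -0.024  0.105]
 [ 0.026 -1.     0.015]]
[ 0.4516  0.0139 -0.0916] 6.0488947205087396
```

move_arm --increments '[{"offset": [0.02,0,-0.004],"yaw": 0,"jaw": 255},{"offset": [0.05,0,-0.01],"yaw": 0,"jaw": 255},{"offset": [0.085,0,-0.018],"yaw": -1,"jaw": 255},{"offset": [0.12,0,-0.025],"yaw": -2,"jaw": 255},{"offset": [0.155,0,-0.032],"yaw": -3,"jaw": 255},{"offset": [0.19,0.002,-0.039],"yaw": -4,"jaw": 255},{"offset": [0.225,0.004,-0.046],"yaw": -5,"jaw": 255},{"offset": [0.26,0.006,-0.053],"yaw": -5,"jaw": 255},{"offset": [0.295,0.008,-0.06],"yaw": -5,"jaw": 255},{"offset": [0.33,0.01,-0.067],"yaw": -5,"jaw": 255}]'

```text
clock: 13.23
position: [0.5017, -0.1944, 0.2014]
ee_rot: [0.548, -0.439, 0.46, -0.543]
ft_force: [0.8, 0.1, -1.0]
grip_width: 0.573
```

```bash
python3 - <<'E'
from h import *
p=pose();print(p[0].round(4),p[2]["ft_force"],p[2]["grip_width"],p[1].round(3))
print(local([.4907,-.3163,.15],p).round(4),np.degrees(np.arctan2(p[1][1,2],p[1][0,2])))
E
```

```text
[ 0.5017 -0.1944  0.2014] [ 0.79934958  0.0940647  -0.95223839] 0.5730756721073167 [[ 0.191  0.018  0.981]
 [-0.981 -0.024  0.192]
 [ 0.028 -1.     0.013]]
[ 0.1161  0.0541 -0.0349] 11.06143342127965
```

move_arm --increments '[{"offset": [0.03,0.0,-0.01],"yaw": 0,"jaw": 255},{"offset": [0.06,0.01,-0.02],"yaw": 0,"jaw": 255},{"offset": [0.09,0.03,-0.03],"yaw": 0,"jaw": 255},{"offset": [0.11,0.06,-0.034],"yaw": 0,"jaw": 255},{"offset": [0.116,0.09,-0.034],"yaw": 0,"jaw": 255},{"offset": [0.117,0.11,-0.034],"yaw": 0,"jaw": 255},{"offset": [0.117,0.12,-0.034],"yaw": 0,"jaw": 255},{"offset": [0.117,0.12,-0.034],"yaw": 0,"jaw": 255}]'

```text
clock: 13.9
position: [0.4917, -0.3177, 0.082]
ee_rot: [0.548, -0.44, 0.459, -0.543]
ft_force: [-0.1, -0.1, -0.6]
grip_width: 0.578
```

```bash
python3 - <<'E'
from h import *
p=pose();print(p[0].round(4),p[2]["ft_force"],p[2]["grip_width"])
c=manip.camera("wrist");save(c,"w6.png",s=1.2)
print(local([.4907,-.3163,.018],p).round(4),np.degrees(np.arctan2(p[1][1,2],p[1][0,2])))
E
```

```text
[ 0.4917 -0.3177  0.082 ] [-0.12674955 -0.09251901 -0.63649251] 0.5780723724878433
[-0.0032  0.064  -0.0014] 11.072894057188885
```

View pics/w6.png

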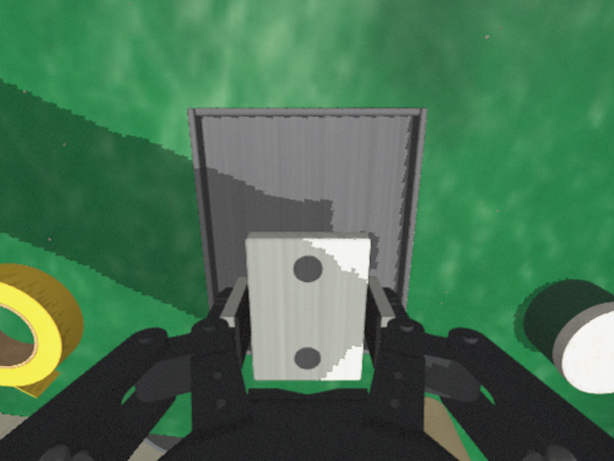

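move_arm --increments '[{"offset": [-0.002,0.015,-0.001],"yaw": 0,"jaw": 255},{"offset": [-0.002,0.03,-0.001],"yaw": 0,"jaw": 255},{"offset": [-0.002,0.042,-0.001],"yaw": 0,"jaw": 255},{"offset": [-0.002,0.052,-0.001],"yaw": 0,"jaw": 255},{"offset": [-0.002,0.058,-0.001],"yaw": 0,"jaw": 255},{"offset": [-0.002,0.06,-0.001],"yaw": 0,"jaw": 255}]'

```text
clock: 14.45
position: [0.4924, -0.3174, 0.0235]
ee_rot: [0.548, -0.439, 0.459, -0.543]
ft_force: [-0.2, 0.6, -0.9]
grip_width: 0.575
```

move_arm --increments '[{"offset": [0,0.004,0],"yaw": 0,"jaw": 255},{"offset": [0,0.007,0],"yaw": 0,"jaw": 255},{"offset": [0,0.009,0],"yaw": 0,"jaw": 255},{"offset": [0,0.009,0],"yaw": 0,"jaw": 255}]'

```text
clock: 14.78
position: [0.4932, -0.3179, 0.0183]
ee_rot: [0.549, -0.439, 0.459, -0.543]
ft_force: [-14.2, 8.6, 39.4]
grip_width: 0.575
```

move_arm --increments '[{"offset": [0,-0.0005,0],"yaw": 0,"jaw": 255},{"offset": [0,-0.0005,0],"yaw": 0,"jaw": 255}]'

```text
clock: 14.95
position: [0.4942, -0.3183, 0.0204]
ee_rot: [0.549, -0.438, 0.46, -0.543]
ft_force: [0.4, 0.8, -0.6]
grip_width: 0.575
```

move_arm --increments '[{"offset": [0,0.001,0],"yaw": 0,"jaw": 255},{"offset": [0,0.001,0],"yaw": 0,"jaw": 85},{"offset": [0,0.001,0],"yaw": 0,"jaw": 70},{"offset": [0,0.001,0],"yaw": 0,"jaw": 55},{"offset": [0,0.0,0],"yaw": 0,"jaw": 55},{"offset": [0,-0.02,0],"yaw": 0,"jaw": 55},{"offset": [0,-0.05,0],"yaw": 0,"jaw": 55},{"offset": [0,-0.09,0],"yaw": 0,"jaw": 55},{"offset": [0,-0.13,0],"yaw": 0,"jaw": 55},{"offset": [0,-0.15,0],"yaw": 0,"jaw": 55}]'

```text
clock: 15.78
position: [0.4929, -0.3147, 0.1753]
ee_rot: [0.549, -0.436, 0.462, -0.543]
ft_force: [1.7, -0.5, 0.5]
grip_width: 0.784
```

```bash
python3 - <<'E'
from h import *
p=pose();c=manip.camera("wrist");print(p[0].round(4),p[2]["ft_force"],p[2]["grip_width"])
save(c,"w7.png",s=1.2)
X=cloud(c,p)
q=X[(c["pixels"].min(-1)>110)&(abs(X[...,0]-.49)<.06)&(abs(X[...,1]+.316)<.07)&(X[...,2]<.03)]
r=cv2.minAreaRect(q[:,:2].astype(np.float32));print(len(q),np.median(q,0).round(4),[np.round(t,4) for t in r])
A=np.c_[q[:,:2],np.ones(len(q))];print("plane",np.linalg.lstsq(A,q[:,2],rcond=None)[0].round(3))
c=manip.camera("scene");save(c,"s2.png",crop=(170,100,380,280),s=3.7)
E
```

```text
[ 0.4929 -0.3147  0.1753] [ 1.72321086 -0.48400709  0.53131755] 0.7840852226157946
9878 [ 0.4992 -0.2939  0.004 ] [array([ 0.4901, -0.3159]), array([0.1198, 0.14  ]), np.float64(0.1486)]
plane [-0.016 -0.028  0.006]
```

View pics/w7.png

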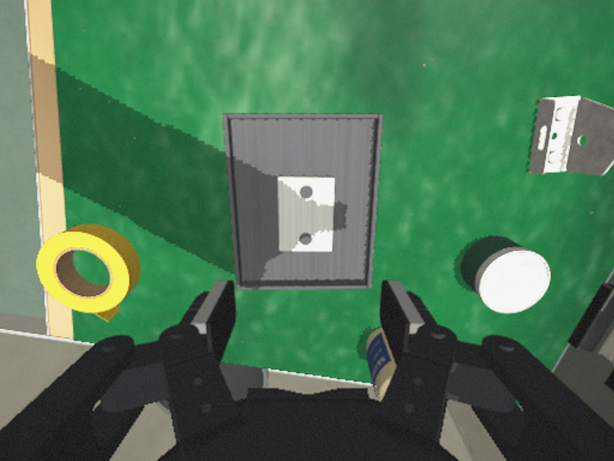

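View pics/s2.png

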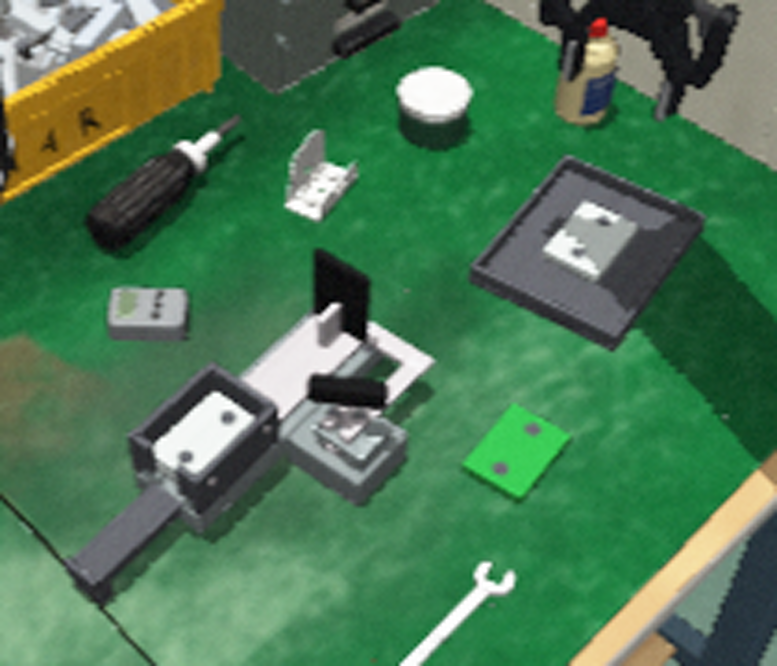

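```bash
python3 -c "
from workcell import manip
print(manip.hand_in(), manip.get_obs()['ft_force'])"
```

```text
the job is handed in; nothing more can be done
the job is handed in; nothing more can be done
```

The job is done and handed in, at about 16 s on the robot's clock. The hand-in gives no verdict, so these results rest on my own checks.

- **Plunger:** I lifted the T-handle about 15 mm, turned it about 1.04 rad clockwise and let go. Its top then measured 9 mm higher than before, and the last picture shows it still up.
- **Slide:** I pushed it until it stopped moving while the force rose to 32 N, then backed off and it sprang back. The stack in the magazine then measured one place lower, with its top at about 50 mm instead of 60 mm.
- **Blank:** I gripped it across its width and carried it to the tray. It touched down at up to 39 N on the wrist, so I backed off about 2 mm, released it from about 1 mm up, and raised the arm clear.

**Last pictures:** the ejected blank lies near the middle of the tray and looks flat. The slide is back, a blank shows in the shaft, all bystanders are standing, and the gripper touches nothing.

**One check was unusable:** my final depth fit of the blank's height and tilt also picked up the tray floor, so flatness rests on the pictures alone.

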